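Wedge a pump up to the height finger

ROBOT

A 7-joint arm with a two-finger parallel gripper is mounted at the origin on the work surface. World frame = base frame: x ahead of the robot, y to its left, z up, the work surface at z = 0. Lengths are in mm, angles in rad, forces in N, time in s.
With the tool pointing down it reaches from about 425 to 925 mm from the base axis. Payload 6.8 kg.
Tool frame: the origin (TCP) lies midway between the tips of the shut fingers; the grasp point (between the pads) lies 19 mm behind it; z points along the fingers, y is the direction in which the jaws open and shut (so a half turn about z gives the same grasp; the last joint's range is limited). The gripper opens to 88 mm and grips with 3 to 60 N. Pads are 20 mm wide; open, the fingers measure 115 mm over their backs; the gripper's body (75 mm by 178 mm) begins 61 mm behind the grasp point.
Start: joints at [1.217, 0.477, 0.022, 1.555, -0.011, 1.109, -0.083], TCP at [164.258, -654.727, 222.664] pointing down, gripper open.
Joint ranges: [-2.96, 2.96], [-0.34, 2.1], [-1.41, 1.46], [0.24, 2.44], [-1.37, 4.51], [0.17, 1.92], [-2.96, 2.96]. Speed limits (rad/s): [2.39, 2.39, 3.14, 3.14, 3.14, 3.14, 3.14].

INTERFACE

Orientations are given as a unit quaternion [w, x, y, z].
In Python, from bench import env gives the robot as it stands. The module is installed in compiled form; this text tells all that it offers.
- The arm moves only by the shell command python3 -m creep 'ROWS' [OPENING] [FORCE]. ROWS is JSON, a list of rows, each an object of numbers: "dx", "dy", "dz": the shift along the world's x, y, z in m; "yaw": the turn about the world's z in degrees. A call has 1 to 20 rows; each row is the pose to reach, as a shift and turn from the pose measured when the call began; what a row does not reach only later rows make up. A row lasts 1/12 s, in which the tool goes at most 41.7 mm and 7.16 degrees, less where a joint would pass 70% of its speed; a pose out of reach is approached as far as the arm can. A call with a gripper value outside its range is refused whole. OPENING is the opening, from 0 (shut) to 1 (fully open), set as the call begins (- or left out, the last holds). The fingers move at their own pace and stop on an object; FORCE is the grip in N (left out, the last holds). Time passes only in rows, so rows that repeat a pose let the fingers close. It gives the time, the measured TCP pose, the force and the opening at its end, in the units of the state.
- env.get_obs(): the state, without advancing time (a new reading comes with each control period).
- env.read_camera(name): name is "side" or "top"; returns (picture, depth): 384x512x3 uint8, blue, green, red; 384x512 float32, mm along the optical axis (not along the pixel's ray), 0 where there is no reading.
- env.camera_info(name): a dict with "fx", "fy", "cx", "cy" (pixels), "eye" and "orientation" of the camera in the world. Camera axes: x right, y down, z forward; pixel columns grow to the right and rows downward; lengths in mm; the calibration is good to about 2 mm. A picture is of the moment at which its call begins. camera_info takes no time and is no camera call.
- env.close_job(): hands the job in, once; it reports no verdict.
The state is a dict: "time": time; "joints": joint angles; "joint_vel": joint speeds; "joint_torque": joint torques, N m; "position": TCP position; "ee_rot": TCP orientation; "wrist_force": force on the tool from outside, world axes, zero at the start; "wrist_torque": the same for the moment, N m; "finger_gap": finger opening in mm.
Only numpy, scipy, OpenCV 4.12 (cv2) and the standard library are available. Lean on these libraries where they do the work, as an engineer would, in place of code of your own. Each camera call takes 0.05 s, during which the arm holds its last target.

TASK

Pick up the brass taper wedge from the bench, lay it flat on the grey steel bed with its thin end under the middle of the blue pump's front foot, and slide it in until the pump's steel pad has come up snug under the red height finger. Stop as soon as it bears firmly, because the finger must not be loaded with more than 15 N; then let go, leaving the wedge in place carrying the pump and the things around undisturbed.

Things in the scene. Friction and masses are not known exactly. Their poses are not given: they have to be found in the camera images.
- wedge: loose brass taper wedge, black grip, 0.4 kg. Origin on the flat underside below the grip's centre; +x to the thin end, z up. 40 wide (y). Its flat upright heel is at x = -22; it is 31 high up to x = 20, then its top falls evenly (1 in 5) to 5 high at the blunt thin end, x = 150. Under load it stays put (self-locking) if pushed by the heel; pushed while gripped, it may lose some load when let go
- wedge_grip (a point): centre of the upright black grip block on the wedge, 52 above its underside, on its centre line. The block is 36 (wedge x) by 24 (wedge y) and stands from 31 to 73 above the underside: pinch it across y from above, finger tips at least 33 above the underside
- wedge_tip (a point): middle of the lower edge of the wedge's thin end, 150 in front of the wedge's origin, at the underside
- fixture: grey steel bed fixed on the bench, 130 wide (y), top 10 above the bench. Origin at bench level below the pump's front foot; +x is the way the wedge goes in. The bed runs from x = -175 (free apron) to 155. Two steel rests 12 high, 16 by 20, at x = 0, y = -38 and 38 leave 56 for the wedge between them. At x = 130 a saddle, walled all round, holds the pump's rear foot and takes the push
- pump: loose blue pump, about 0.85 kg (varies), base plate 150 by 84. Origin at the level of its feet's undersides, below the front foot; x to the rear. Front foot: steel round bar, 12 in diameter, 104 long (y), at x = 0, underside 12 above the bed at the start. Rear foot: bar at x = 130, about which the pump tips. The plate reaches 6 before the front foot. Tallest part 107, at x = 95
- pump_pad (a point): middle of the top of the flat steel pad on the pump's base plate, 22 behind the front foot and 37 above the feet; it must come up under the red finger
- gauge: height gauge: steel column, 16 by 12, 94 high, on the bed at x = 22, y = -56 of the fixture. Origin at its foot on the bed; axes as the fixture. A red finger reaches from it over the pad; its round tip, 14 in diameter, ends 7 to 14 above the pad at the start, clamped differently each time and not measured: it must be felt
- finger_root (a point): point on the gauge's column 76 above the bed, where the red finger leaves it (does not follow its height). While the pump rises the push on the wedge is steady, 3 to 9 N. Once the pad bears on the finger the push climbs about 2 N per mm of travel, and the finger's load is about that increase. The wedge's thin end is then 75 to 122 past the front foot
- lining_ring: bystander: brown friction-lining ring, 80 in diameter, 45 high, loose; origin at the centre of its underside
- parts_bin: bystander: yellow open bin with small parts, 100 by 140 by 60 high, loose; origin at the centre of its underside
- grease_tin: bystander: grey tin, 60 in diameter, 75 high, loose; origin at the centre of its underside
- carton: bystander: small cardboard carton, 70 by 90 by 50 high, loose; origin at the centre of its underside
Not all that is in view belongs to the job. There is more than one size of the pump; the job needs the middle-sized. Of the things that look like the wedge, the larger one is meant.

How it is judged:
By the outcome, as a careful person would: the job done as asked, in the order asked, and still so for the second after the job is handed in, with the robot touching nothing.
It also fails if it takes over 69 s, if anything falls off the work surface, if the arm or the gripper's body presses on something with over 40 N, if the wrist force passes 120 N, or if a joint passes its speed limit or range.

## Working session

There is one attempt and no reset: what is moved stays moved. The work goes in short steps, Python scripts to look and compute and a shell command to move; the robot and the scene stay as the last step left them, time stands still between calls to the robot, and variables do not carry over. Pictures are saved under pics/ and viewed, and the job is handed in when it is done.

```bash
mkdir -p pics
python3 - <<'E'
from bench import env
import cv2,numpy as np
o=env.get_obs()
print(o['time'],o['position'],o['ee_rot'],o['finger_gap'])
for n in('side','top'):
    p,d=env.read_camera(n); cv2.imwrite(f'pics/{n}0.png',p); np.savez(f'{n}0.npz',p=p,d=d); print(env.camera_info(n))
E
```

```text
0.0 [ 164.09078501 -654.15431124  221.74080241] [-8.49012099e-04  9.92456042e-01  1.22597927e-01 -1.78064360e-04] 87.78484905055235
{'fx': 407.1093898307269, 'fy': 407.1093898307269, 'cx': 261.6352776007499, 'cy': 194.33355511703172, 'eye': array([  41.3815286 ,  723.39744391, 1065.16163344]), 'orientation': array([ 0.10521662, -0.29903483,  0.88596166, -0.33849603])}
{'fx': 490.4134991251332, 'fy': 490.4134991251332, 'cx': 259.24276752978034, 'cy': 194.69379791743287, 'eye': array([ 317.84267879,   31.90160377, 1535.27218359]), 'orientation': array([-0.04706041,  0.70906108, -0.70141549,  0.05508192])}
```

View pics/side0.png

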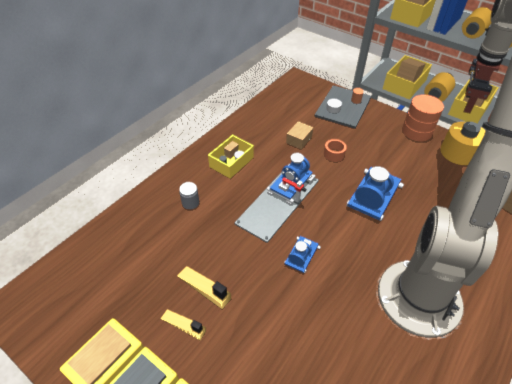

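View pics/top0.png

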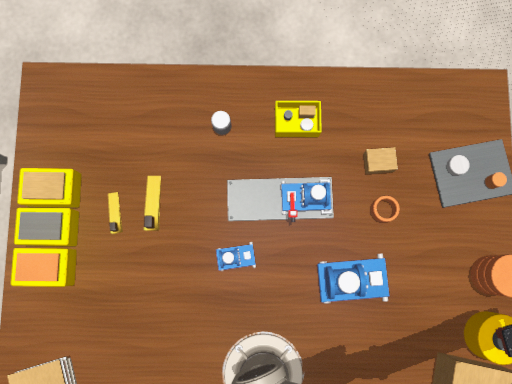

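```bash
cat > h.py <<'E'
import numpy as np,cv2
from scipy.spatial.transform import Rotation as R
from bench import env
def cam(n):
    c=env.camera_info(n);w,x,y,z=c['orientation'];return c,R.from_quat([x,y,z,w]).as_matrix(),np.array(c['eye'])
def ray(n,u,v,z):
    c,M,e=cam(n); d=M@np.stack([(np.asarray(u,float)-c['cx'])/c['fx'],(np.asarray(v,float)-c['cy'])/c['fy'],np.ones(np.shape(u))]).reshape(3,-1)
    t=(z-e[2])/d[2]; return (e[:,None]+d*t).T
def cloud(n,D):
    c,M,e=cam(n); v,u=np.mgrid[0:D.shape[0],0:D.shape[1]]
    P=np.stack([(u-c['cx'])/c['fx']*D,(v-c['cy'])/c['fy']*D,D],-1); return P@M.T+e
def proj(n,P):
    c,M,e=cam(n); q=(np.atleast_2d(P)-e)@M; return np.c_[q[:,0]/q[:,2]*c['fx']+c['cx'],q[:,1]/q[:,2]*c['fy']+c['cy']]
E
python3 - <<'E'
from h import *
for n,(x0,x1,y0,y1) in (('top',(100,350,90,280)),('side',(150,350,120,330))):
    f=np.load(n+'0.npz');p=f['p'];d=f['d']
    s=min(800/(x1-x0),600/(y1-y0)); cv2.imwrite(f'pics/{n}0z.png',cv2.resize(p[y0:y1,x0:x1],None,fx=s,fy=s,interpolation=cv2.INTER_NEAREST)); print(n,s)
    W=cloud(n,d)
    hsv=cv2.cvtColor(p,cv2.COLOR_BGR2HSV)
    # yellow wedge
    m=((hsv[...,0]>18)&(hsv[...,0]<34)&(hsv[...,1]>120)&(hsv[...,2]>90)).astype(np.uint8)
    k,l,st,ce=cv2.connectedComponentsWithStats(m)
    for i in range(1,k):
        if st[i,4]>60: q=W[l==i]; print('yel',ce[i].round(1),st[i],np.median(q,0).round(),q[:,2].max().round())
    m=((p.max(2)<60)).astype(np.uint8)
    k,l,st,ce=cv2.connectedComponentsWithStats(m)
    for i in range(1,k):
        if st[i,4]>20: q=W[l==i]; print('blk',ce[i].round(1),st[i],np.median(q,0).round(),q[:,2].max().round())
    print(d[200,250],W[200,250])
E
```

```text
top 3.1578947368421053
yel [296.5 118.3] [ 275  100   47   38 1363] [787. -96.  11.] 1535.0
yel [ 52.3 205.1] [  14  168   68   79 3073] [498. 620.  78.] 1535.0
yel [152.6 200.5] [143 176  18  55 706] [518. 346.  19.] 1535.0
yel [114.4 211. ] [108 192  15  42 414] [484. 466.  14.] 56.0
yel [ 48.4 266.9] [  10  248   67   39 1329] [310. 607.  78.] 1535.0
yel [486.4 335.8] [ 464  311   48   54 1671] [ 129. -639.   97.] 1535.0
blk [507.4 338.8] [501 325  11  32 175] [ 154. -574.  342.] 1535.0
blk [495.4 340. ] [493 332   7  17  58] [ 119. -653.  114.] 227.0
blk [254.9 372.3] [238 365  36  15 166] [ 63.  27. 300.] 1535.0
1538.0896 [522.77241662  44.49211669  10.58134061]
side 2.857142857142857
yel [411.5  11.5] [391   0  44  27 834] [  621. -1252.   200.] 1065.0
yel [477.9  21.2] [462   8  30  30 500] [  333. -1305.   228.] 534.0
yel [404.8  79.8] [383  55  49  44 889] [  562. -1256.  -170.] 1065.0
yel [441.6  84.2] [425  73  30  28 467] [  378. -1317.  -129.] -105.0
yel [464.  129.2] [ 441   80   57   85 1853] [ 152. -655.   36.] 1065.0
yel [230.5 156.4] [ 208  134   46   44 1051] [781.
[... 474 characters left out ...]
065.0
blk [474.3  65.5] [472  62   5   9  26] [ 202. -703.  340.] 387.0
blk [479.8  84.7] [469  73  23  19 215] [ 150. -580.  345.] 350.0
blk [434.6  92.5] [430  89  10   8  50] [  392. -1280.  -163.] -140.0
blk [497.2 130.2] [483 124  29  13 113] [ 40. -78. 544.] 553.0
blk [468.3 132.7] [462 128  15   9  74] [ 119. -652.  119.] 1065.0
blk [426.7 233. ] [421 213  13  40 305] [ 62.  30. 296.] 337.0
blk [416.5 303.3] [399 282  46  31 107] [ 2. 64. 60.] 1065.0
blk [220.1 292.7] [213 287  14  12  90] [433. 360.  62.] 1065.0
blk [448.8 308.9] [443 299  12  21  81] [-76.  14.  50.] 64.0
blk [197.1 328.2] [192 325  10   7  38] [422. 466.  47.] 55.0
1399.8655 [608.79236293   7.44633735   3.52957222]
```

View pics/top0z.png

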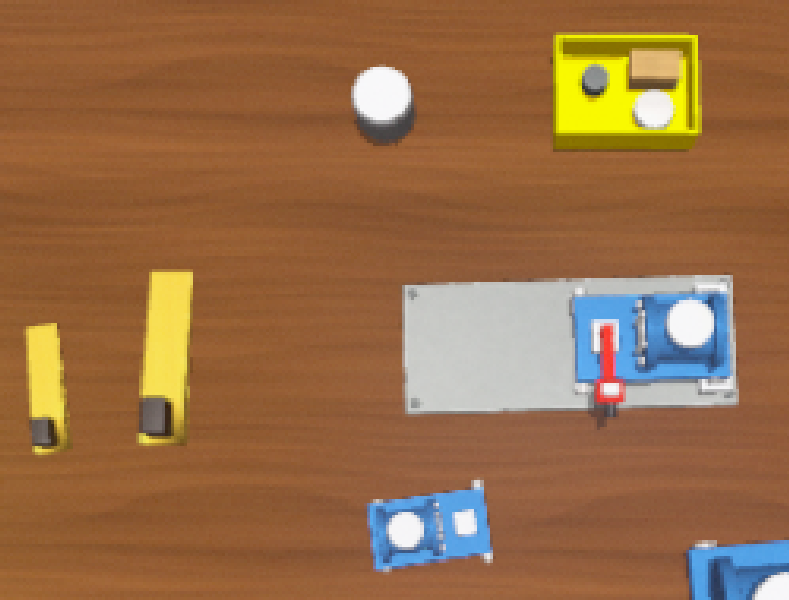

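View pics/side0z.png

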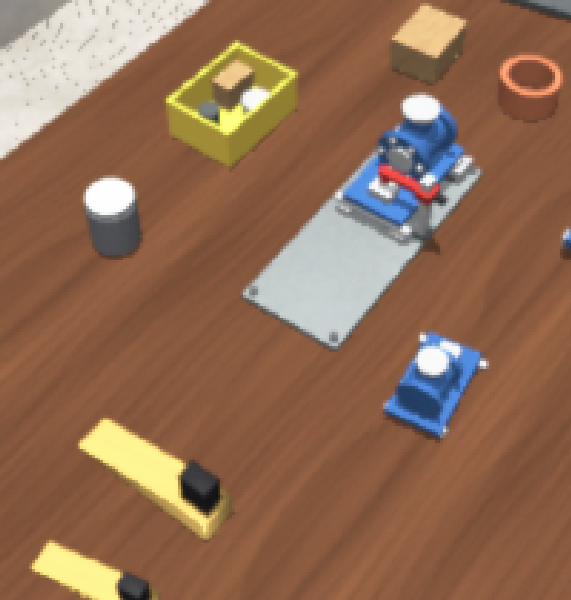

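Run:
```python
from h import *
f=np.load('top0.npz');p=f['p'];d=f['d'];W=cloud('top',d)
hsv=cv2.cvtColor(p,cv2.COLOR_BGR2HSV)
# bed
b=p.astype(int)
m=((hsv[...,1]<40)&(hsv[...,2]>110)).astype(np.uint8); m[:,:220]=0;m[:,345:]=0;m[:165]=0;m[225:]=0
def line(pts): 
    vx,vy,x0,y0=cv2.fitLine(pts.astype(np.float32),cv2.DIST_HUBER,0,.01,.01).ravel(); return np.array([vx,vy]),np.array([x0,y0])
# edges over apron cols 232..280
up=[];lo=[]
for u in range(233,278):
    r=np.where(m[:,u])[0]; up.append((u,r.min()-.5)); lo.append((u,r.max()+.5))
le=[]
for v in range(184,217):
    c=np.where(m[v])[0]; le.append((c.min()-.5,v))
U=ray('top',*np.array(up).T,10)[:,:2];L=ray('top',*np.array(lo).T,10)[:,:2];E=ray('top',*np.array(le).T,10)[:,:2]
for a in (U,L,E):
    dd,c=line(a); print(dd,np.degrees(np.arctan2(dd[1],dd[0])),c)
# wedge rows
m=((hsv[...,0]>16)&(hsv[...,0]<36)&(hsv[...,1]>100)&(hsv[...,2]>70)).astype(np.uint8)
for v in range(172,236,3):
    c=np.where(m[v,138:170])[0]+138
    if len(c):print(v,c.min(),c.max(),hsv[v,c.max()])
g=((p.max(2)<110)&(hsv[...,1]<110)).astype(np.uint8)
v,u=np.where(g[205:235,138:165]);print(v.min()+205,v.max()+205,u.min()+138,u.max()+138)
print(p[205:234,150].tolist())
```

```text
[ 0.02525331 -0.99968106] -88.55293 [591.32745   20.087048]
[ 0.04349917 -0.9990535 ] -87.50689 [460.51102   18.420433]
[0.99981415 0.0192794 ] 1.1046968 [512.00073  114.842186]
175 148 159 [ 18 173 171]
178 147 160 [ 25 157 234]
181 147 160 [ 23 180 203]
184 146 160 [ 21 176 181]
187 146 160 [ 19 175 156]
190 146 160 [ 19 177 154]
193 146 160 [ 17 174 136]
196 145 159 [ 23 183 181]
199 145 159 [ 21 182 160]
202 145 159 [ 20 185 146]
205 145 159 [ 20 177 147]
208 144 159 [ 19 181 144]
211 144 159 [ 20 178 145]
214 144 159 [ 24 171 183]
217 153 159 [ 18 172 144]
220 154 159 [ 18 179 138]
223 154 159 [ 18 184 151]
226 154 159 [ 17 177 137]
229 143 158 [ 19 178 123]
216 227 144 151
[[86, 226, 248], [83, 225, 247], [82, 226, 248], [84, 226, 248], [83, 225, 247], [84, 225, 248], [87, 226, 248], [85, 226, 247], [83, 226, 247], [85, 227, 248], [68, 156, 175], [93, 103, 115], [99, 102, 113], [102, 104, 113], [100, 104, 115], [102, 105, 115], [103, 105, 116], [105, 109, 120], [106, 110, 119], [105, 108, 118], [107, 111, 121], [87, 91, 101], [40, 49, 66], [40, 105, 134], [61, 181, 217], [50, 128, 167], [48, 95, 150], [53, 94, 149], [51, 93, 148]]
```

Run:
```python
from h import *
p=np.load('top0.npz')['p'];q=np.load('side0.npz')['p']
cv2.imwrite('pics/wz.png',np.hstack([cv2.resize(p[170:236,135:175],None,fx=9,fy=9,interpolation=0),cv2.resize(q[264:310,172:236],None,fx=6,fy=12.913,interpolation=0)[:594]]))
```

```text
(no output)
```

View pics/wz.png

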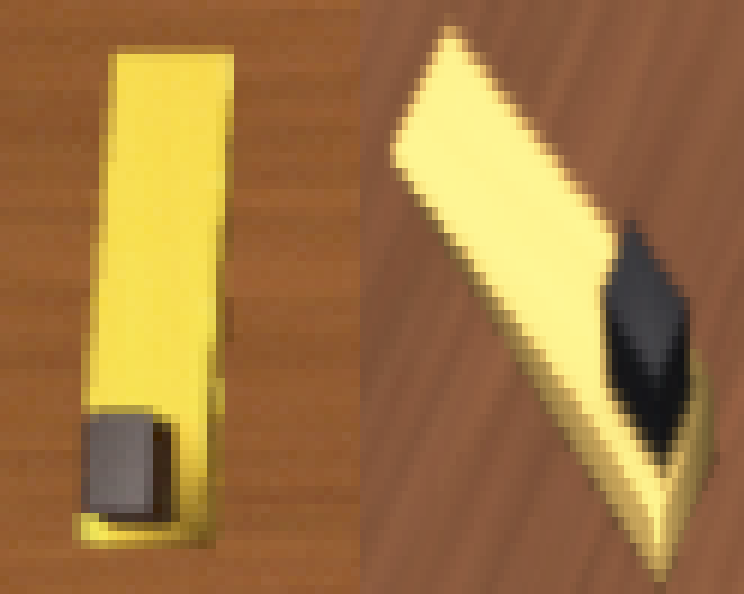

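Run:
```python
from h import *
t=ray('top',[148.0,146.9,160.4],[220.6,174.7,174.7],np.array([73,5,5]));print(t)
s=ray('side',[219.3,186.5,176.8],[286.,265.7,275.1],np.array([73,5,5]));print(s)
for a in(t,s):
    tip=(a[1]+a[2])/2; dv=(tip-a[0])[:2]; print(tip,np.linalg.norm(dv),np.degrees(np.arctan2(dv[1],dv[0])))
f=np.load('top0.npz');W=cloud('top',f['d']);print(W[219:225,147:150].reshape(-1,3).mean(0),W[222,190],W[200,250])
# bed corner & features in top: zoom px
c=np.array([[405,286],[405,413],[732,276],[738,404]])/3.1579+[100,90]-.5
print(ray('top',*c.T,10))
# foot ends, pad
q=np.array([[579,292],[582,387],[606,335],[607,324]])/3.1579+[100,90]-.5
print(ray('top',*q.T,np.array([28,28,59,70])))
o=env.get_obs(); print(o['position'],R.from_quat(np.roll(o['ee_rot'],-1)).as_matrix().round(3))
```

```text
[[448.88053105 347.30235572  73.        ]
 [600.48559129 371.6345346    5.        ]
 [601.00671603 329.03435834   5.        ]]
[[448.02613621 347.24134312  73.        ]
 [598.37624484 329.85390878   5.        ]
 [598.62611851 370.42732202   5.        ]]
[600.74615366 350.33444647   5.        ] 151.89588837357203 1.1437935808776778
[598.50118167 350.1406154    5.        ] 150.50297368127468 1.1038077023803874
[446.21737141 347.23815273  72.75818486] [452.89407681 232.25022584  -4.72976934] [522.77241662  44.49211669  10.58134061]
[[ 585.47237829  115.47144626   10.        ]
 [ 458.26272474  113.02779565   10.        ]
 [ 599.60680027 -211.87012238   10.        ]
 [ 470.85556213 -216.37687592   10.        ]]
[[578.37670169 -57.39028445  28.        ]
 [484.05374773 -60.61523192  28.        ]
 [531.28842153 -81.72131952  59.        ]
 [540.3526713  -81.82768758  70.        ]]
[ 164.10485085 -654.19742147  221.79756371] [[ 0.97   0.243 -0.001]
 [ 0.243 -0.97   0.002]
 [-0.    -0.002 -1.   ]]
```

```bash
python3 - <<'E'
from h import *
q=np.array([[245,296],[334,347],[479,172]])/2.857+[150,120]-.5
print(ray('side',*q.T,10))
E
python3 -m creep '[{"dx":0.34,"dy":0.4,"dz":0.02,"yaw":75},{"dx":0.34,"dy":0.4,"dz":0.02,"yaw":75},{"dx":0.34,"dy":0.4,"dz":0.02,"yaw":75},{"dx":0.34,"dy":0.4,"dz":0.02,"yaw":75},{"dx":0.34,"dy":0.4,"dz":0.02,"yaw":75},{"dx":0.34,"dy":0.4,"dz":0.02,"yaw":75},{"dx":0.34,"dy":0.4,"dz":0.02,"yaw":75},{"dx":0.34,"dy":0.4,"dz":0.02,"yaw":75},{"dx":0.34,"dy":0.4,"dz":0.02,"yaw":75},{"dx":0.34,"dy":0.4,"dz":0.02,"yaw":75},{"dx":0.34,"dy":0.4,"dz":0.02,"yaw":75},{"dx":0.34,"dy":0.4,"dz":0.02,"yaw":75},{"dx":0.34,"dy":0.4,"dz":0.02,"yaw":75},{"dx":0.34,"dy":0.4,"dz":0.02,"yaw":75},{"dx":0.34,"dy":0.4,"dz":0.02,"yaw":75}]' 1
```

```text
[[ 582.15163221  119.27211568   10.        ]
 [ 459.9019084   114.02263482   10.        ]
 [ 474.11832768 -211.19076117   10.        ]]
time: 1.35
position: [504.7, -252.6, 241.5]
ee_rot: [-0.001, 0.711, 0.703, -0.001]
wrist_force: [-0.7, 0.5, -0.4]
finger_gap: 87.8
```

```bash
python3 -m creep '[{"dx":0,"dy":0.3,"dz":0,"yaw":45},{"dx":0,"dy":0.3,"dz":0,"yaw":45},{"dx":0,"dy":0.3,"dz":0,"yaw":45},{"dx":0,"dy":0.3,"dz":0,"yaw":45},{"dx":0,"dy":0.3,"dz":0,"yaw":45},{"dx":0,"dy":0.3,"dz":0,"yaw":45},{"dx":0,"dy":0.3,"dz":0,"yaw":45},{"dx":-0.056,"dy":0.6,"dz":-0.09,"yaw":91.8},{"dx":-0.056,"dy":0.6,"dz":-0.09,"yaw":91.8},{"dx":-0.056,"dy":0.6,"dz":-0.09,"yaw":91.8},{"dx":-0.056,"dy":0.6,"dz":-0.09,"yaw":91.8},{"dx":-0.056,"dy":0.6,"dz":-0.09,"yaw":91.8},{"dx":-0.056,"dy":0.6,"dz":-0.09,"yaw":91.8},{"dx":-0.056,"dy":0.6,"dz":-0.09,"yaw":91.8},{"dx":-0.056,"dy":0.6,"dz":-0.09,"yaw":91.8},{"dx":-0.056,"dy":0.6,"dz":-0.09,"yaw":91.8},{"dx":-0.056,"dy":0.6,"dz":-0.09,"yaw":91.8},{"dx":-0.056,"dy":0.6,"dz":-0.09,"yaw":91.8}]' 1
```

```text
time: 2.85
position: [449.7, 345.2, 150.9]
ee_rot: [-0.0, -0.008, 1.0, -0.002]
wrist_force: [-0.6, 0.4, 0.1]
finger_gap: 87.9
```

Run:
```python
from h import *
o=env.get_obs(); print(o['position'],o['joints'],R.from_quat(np.roll(o['ee_rot'],-1)).as_matrix().round(3))
p,d=env.read_camera('side'); cv2.imwrite('pics/s1.png',cv2.resize(p[200:330,130:330],None,fx=4,fy=4))
```

```text
[449.71535058 345.24622882 150.86613728] [-0.09809368  0.53169753 -0.88164264  1.84027646  0.48471697  1.00418021
  0.40458681] [[-1.    -0.017 -0.001]
 [-0.017  1.    -0.004]
 [ 0.001 -0.004 -1.   ]]
```

View pics/s1.png

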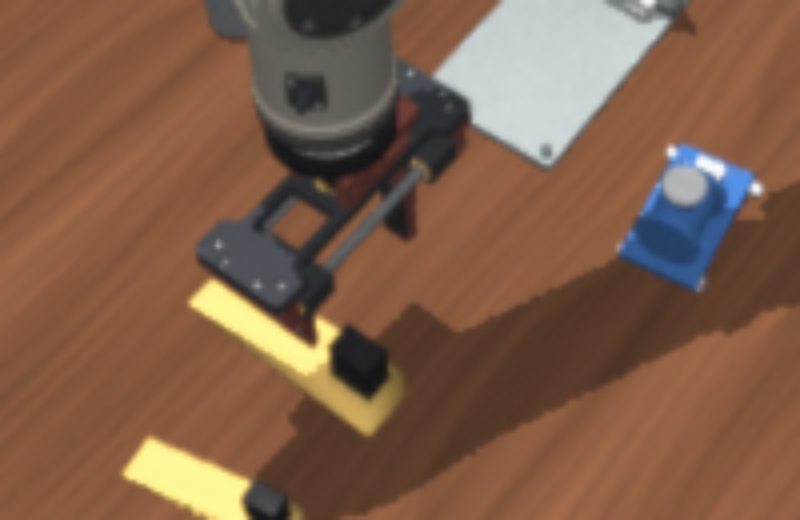

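The gripper stands above the wedge, jaws straddling the black grip (at 360,360 in the crop). I'm descending and closing.

```bash
python3 -m creep '[{"dx":-0.001,"dy":0.002,"dz":-0.03},{"dx":-0.001,"dy":0.002,"dz":-0.06},{"dx":-0.001,"dy":0.002,"dz":-0.09},{"dx":-0.001,"dy":0.002,"dz":-0.113},{"dx":-0.001,"dy":0.002,"dz":-0.113},{"dx":-0.001,"dy":0.002,"dz":-0.113},{"dx":-0.001,"dy":0.002,"dz":-0.113}]' 1 && python3 -m creep '[{"dz":0},{"dz":0},{"dz":0},{"dz":0},{"dz":0},{"dz":0},{"dz":0},{"dz":0},{"dz":0}]' 0 40
```

```text
invalid input
```

```bash
python3 -m creep '[{"dx":-0.001,"dy":0.002,"dz":-0.03,"yaw":0},{"dx":-0.001,"dy":0.002,"dz":-0.06,"yaw":0},{"dx":-0.001,"dy":0.002,"dz":-0.09,"yaw":0},{"dx":-0.001,"dy":0.002,"dz":-0.113,"yaw":0},{"dx":-0.001,"dy":0.002,"dz":-0.113,"yaw":0},{"dx":-0.001,"dy":0.002,"dz":-0.113,"yaw":0},{"dx":-0.001,"dy":0.002,"dz":-0.113,"yaw":0}]' 1
```

```text
time: 3.48
position: [450.5, 346.5, 39.7]
ee_rot: [0.001, -0.007, 1.0, -0.002]
wrist_force: [-0.3, -0.3, 1.1]
finger_gap: 88.0
```

```bash
python3 -m creep '[{"dx":-0.001,"dy":0,"dz":-0.001,"yaw":0},{"dx":-0.001,"dy":0,"dz":-0.001,"yaw":0},{"dx":-0.001,"dy":0,"dz":-0.001,"yaw":0},{"dx":-0.001,"dy":0,"dz":-0.001,"yaw":0},{"dx":-0.001,"dy":0,"dz":-0.001,"yaw":0},{"dx":-0.001,"dy":0,"dz":-0.001,"yaw":0},{"dx":-0.001,"dy":0,"dz":-0.001,"yaw":0},{"dx":-0.001,"dy":0,"dz":-0.001,"yaw":0},{"dx":-0.001,"dy":0,"dz":-0.001,"yaw":0},{"dx":-0.001,"dy":0,"dz":-0.001,"yaw":0}]' 0 40
```

```text
time: 4.32
position: [449.4, 347.4, 38.9]
ee_rot: [0.001, -0.007, 1.0, -0.001]
wrist_force: [-1.9, 3.3, 2.0]
finger_gap: 24.8
```

```bash
python3 -m creep '[{"dx":0,"dy":0,"dz":0.03,"yaw":0},{"dx":0,"dy":0,"dz":0.06,"yaw":0},{"dx":0.072,"dy":-0.1,"dz":0.06,"yaw":-40},{"dx":0.072,"dy":-0.1,"dz":0.06,"yaw":-40},{"dx":0.072,"dy":-0.1,"dz":0.06,"yaw":-40},{"dx":0.072,"dy":-0.1,"dz":0.06,"yaw":-40},{"dx":0.072,"dy":-0.1,"dz":0.06,"yaw":-40},{"dx":0.072,"dy":-0.1,"dz":0.06,"yaw":-40},{"dx":0.072,"dy":-0.215,"dz":0.06,"yaw":-88.7},{"dx":0.072,"dy":-0.215,"dz":0.06,"yaw":-88.7},{"dx":0.072,"dy":-0.215,"dz":0.06,"yaw":-88.7},{"dx":0.072,"dy":-0.215,"dz":0.06,"yaw":-88.7},{"dx":0.072,"dy":-0.215,"dz":0.06,"yaw":-88.7},{"dx":0.072,"dy":-0.215,"dz":0.06,"yaw":-88.7},{"dx":0.072,"dy":-0.215,"dz":0.06,"yaw":-88.7},{"dx":0.072,"dy":-0.215,"dz":0.06,"yaw":-88.7},{"dx":0.072,"dy":-0.215,"dz":0.06,"yaw":-88.7},{"dx":0.072,"dy":-0.215,"dz":0.06,"yaw":-88.7}]'
```

```text
time: 5.82
position: [520.9, 132.4, 98.5]
ee_rot: [-0.0, 0.693, 0.721, -0.001]
wrist_force: [-0.7, -0.2, -3.8]
finger_gap: 24.3
```

Run:
```python
from h import *
o=env.get_obs(); print(o['time'],o['position'],R.from_quat(np.roll(o['ee_rot'],-1)).as_matrix().round(4)[:, :2])
for n,(x0,x1,y0,y1) in (('top',(210,350,150,250)),('side',(200,350,130,250))):
    p,d=env.read_camera(n);np.savez(n+'2.npz',p=p,d=d);cv2.imwrite(f'pics/{n}2.png',cv2.resize(p[y0:y1,x0:x1],None,fx=5,fy=5,interpolation=0))
```

```text
5.8167 [520.946071   132.43934429  98.53377748] [[-0.0403  0.9992]
 [ 0.9992  0.0403]
 [-0.0018 -0.0023]]
```

View pics/top2.png

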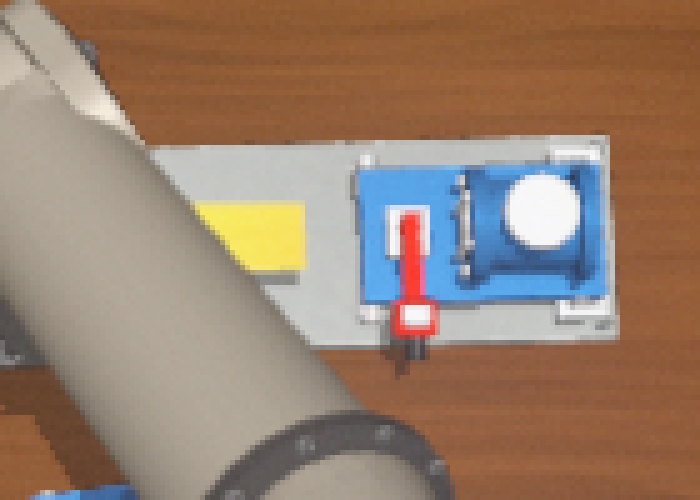

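View pics/side2.png

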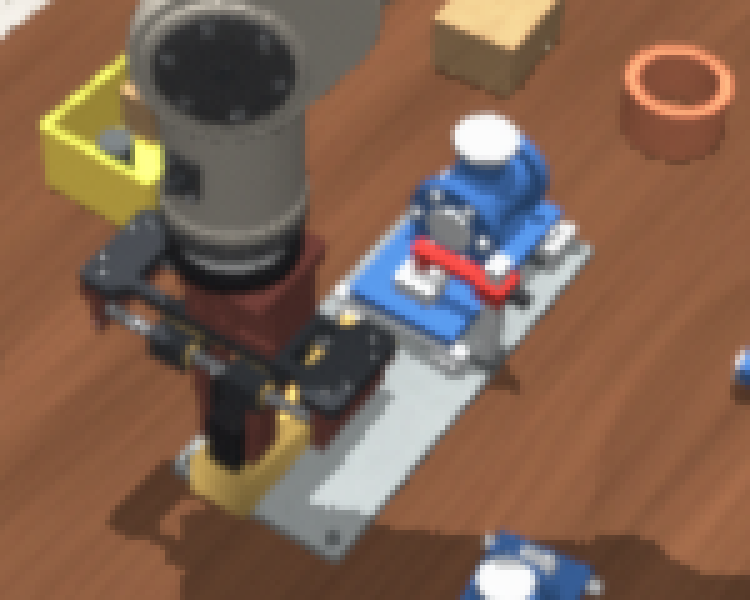

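Run:
```python
from h import *
f=lambda a:np.array(a)/5+[210,150]-.5
q=f([[305,203],[305,271],[200,203]]);print(ray('top',*q.T,np.array([64.6,64.6,77])))
q=f([[366,160],[369,313]]);print('foot ends',ray('top',*q.T,32))
q=f([[610,136],[620,341]]);print('bed rear',ray('top',*q.T,10))
f=lambda a:np.array(a)/5+[200,130]-.5
q=f([[343,289],[459,350]]);print('foot ends side',ray('side',*q.T,30))
```

```text
[[546.55246379 -17.78637645  64.6       ]
 [504.94445005 -18.06342622  64.6       ]
 [543.87571553  45.82855848  77.        ]]
foot ends [[579.15229769 -56.68276032  32.        ]
 [483.43959484 -58.82825363  32.        ]]
bed rear [[ 600.25742674 -212.51286979   10.        ]
 [ 470.02806725 -217.30822933   10.        ]]
foot ends side [[580.89856571 -58.43497824  30.        ]
 [486.20292892 -61.45248471  30.        ]]
```

```bash
python3 -m creep '[{"dx":0.003,"dy":-0.019,"dz":-0.02,"yaw":0},{"dx":0.003,"dy":-0.019,"dz":-0.04,"yaw":0},{"dx":0.003,"dy":-0.019,"dz":-0.044,"yaw":0},{"dx":0.003,"dy":-0.019,"dz":-0.046,"yaw":0},{"dx":0.003,"dy":-0.019,"dz":-0.046,"yaw":0},{"dx":0.003,"dy":-0.019,"dz":-0.046,"yaw":0}]'; python3 -m creep '[{"dx":0,"dy":0,"dz":-0.001,"yaw":0},{"dx":0,"dy":0,"dz":-0.002,"yaw":0},{"dx":0,"dy":0,"dz":-0.002,"yaw":0}]'
```

```text
time: 6.42
position: [524.7, 114.4, 53.5]
ee_rot: [0.0, 0.693, 0.721, -0.001]
wrist_force: [-0.1, 0.3, -4.0]
finger_gap: 23.8
time: 6.67
position: [525.0, 114.8, 52.0]
ee_rot: [0.0, 0.693, 0.721, -0.0]
wrist_force: [-0.1, 0.4, -4.0]
finger_gap: 23.7
```

```bash
python3 -m creep '[{"dx":0,"dy":0,"dz":-0.001,"yaw":0},{"dx":0,"dy":0,"dz":-0.002,"yaw":0},{"dx":0,"dy":0,"dz":-0.002,"yaw":0},{"dx":0,"dy":0,"dz":-0.002,"yaw":0}]';python3 -m creep '[{"dx":0,"dy":0,"dz":-0.001,"yaw":0},{"dx":0,"dy":0,"dz":-0.001,"yaw":0},{"dx":0,"dy":0,"dz":-0.001,"yaw":0}]'
python3 - <<'E'
from h import *
for n,(x0,x1,y0,y1) in (('top',(210,350,150,250)),('side',(200,350,130,250))):
    p,d=env.read_camera(n);np.savez(n+'3.npz',p=p,d=d);cv2.imwrite(f'pics/{n}3.png',cv2.resize(p[y0:y1,x0:x1],None,fx=5,fy=5,interpolation=0))
E
```

```text
time: 7.0
position: [524.9, 114.8, 49.9]
ee_rot: [0.0, 0.693, 0.721, -0.0]
wrist_force: [0.6, -0.9, -5.0]
finger_gap: 23.8
time: 7.25
position: [525.1, 114.8, 49.1]
ee_rot: [0.0, 0.693, 0.721, -0.0]
wrist_force: [-0.0, 0.4, -1.4]
finger_gap: 23.8
```

View pics/top3.png

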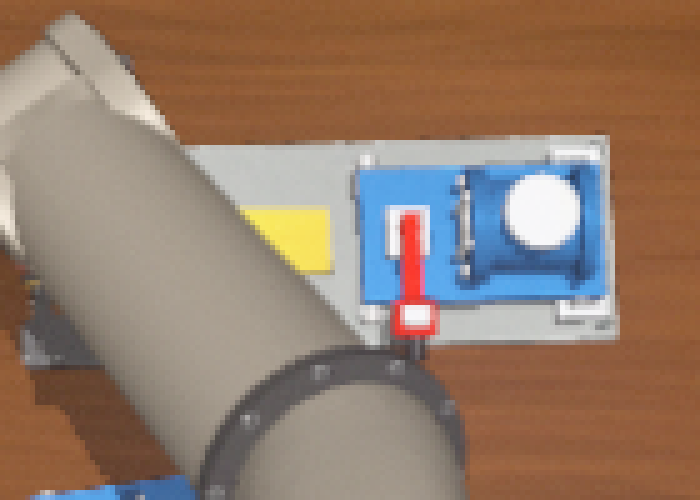

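View pics/side3.png

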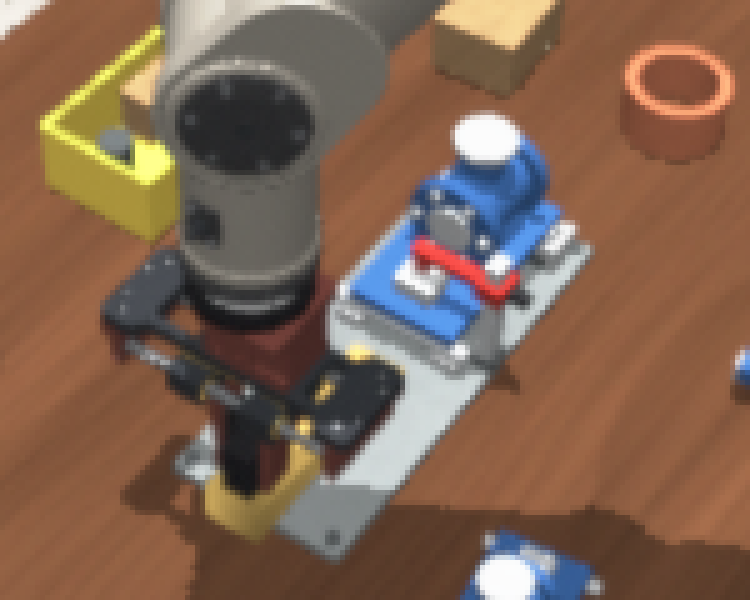

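Run:
```python
from h import *
f=lambda a:np.array(a)/5+[210,150]-.5
q=f([[332.5,207],[332.5,273]]);t=ray('top',*q.T,15);print(t,t.mean(0))
# edge: bed sides near foot, through same columns
p=np.load('top3.npz')['p']
for c in (300,333,): print(p[175:220,c//5+210].astype(int).sum(1).tolist())
```

```text
[[551.93032195 -36.74141005  15.        ]
 [510.19243316 -36.95185851  15.        ]] [531.06137756 -36.84663428  15.        ]
[289, 296, 287, 344, 553, 586, 586, 577, 580, 579, 581, 585, 587, 583, 587, 582, 595, 580, 578, 577, 569, 568, 565, 569, 568, 570, 570, 568, 570, 481, 385, 355, 360, 386, 393, 408, 413, 414, 425, 429, 434, 440, 442, 446, 454]
[285, 289, 295, 435, 565, 580, 580, 574, 582, 578, 578, 574, 571, 579, 581, 583, 586, 581, 584, 589, 586, 585, 586, 588, 595, 595, 595, 553, 539, 469, 576, 590, 592, 586, 593, 559, 447, 362, 359, 372, 381, 399, 405, 418, 335]
```

```bash
python3 -m creep '[{"dx":0.0002,"dy":-0.005,"dz":0,"yaw":0},{"dx":0.0004,"dy":-0.01,"dz":0,"yaw":0},{"dx":0.0006,"dy":-0.015,"dz":0,"yaw":0},{"dx":0.0008,"dy":-0.02,"dz":0,"yaw":0},{"dx":0.001,"dy":-0.025,"dz":0,"yaw":0},{"dx":0.0012,"dy":-0.03,"dz":0,"yaw":0},{"dx":0.0014,"dy":-0.035,"dz":0,"yaw":0},{"dx":0.0016,"dy":-0.04,"dz":0,"yaw":0},{"dx":0.0017,"dy":-0.042,"dz":0,"yaw":0}]'; python3 -m creep '[{"dx":0.0002,"dy":-0.004,"dz":0,"yaw":0},{"dx":0.0003,"dy":-0.008,"dz":0,"yaw":0},{"dx":0.0003,"dy":-0.008,"dz":0,"yaw":0}]'
```

```text
time: 8.1
position: [526.8, 71.7, 49.1]
ee_rot: [0.0, 0.693, 0.721, -0.0]
wrist_force: [-0.4, 1.7, -0.9]
finger_gap: 23.6
time: 8.35
position: [527.1, 62.2, 49.0]
ee_rot: [0.001, 0.693, 0.721, -0.001]
wrist_force: [0.9, 0.1, -3.1]
finger_gap: 23.8
```

```bash
python3 -m creep '[{"dx":0.0002,"dy":-0.004,"dz":0,"yaw":0},{"dx":0.0003,"dy":-0.008,"dz":0,"yaw":0},{"dx":0.0004,"dy":-0.01,"dz":0,"yaw":0}]'; python3 -m creep '[{"dx":0.0002,"dy":-0.004,"dz":0,"yaw":0},{"dx":0.0003,"dy":-0.008,"dz":0,"yaw":0},{"dx":0.0004,"dy":-0.01,"dz":0,"yaw":0}]';  python3 -m creep '[{"dx":0.0002,"dy":-0.003,"dz":0,"yaw":0},{"dx":0.0003,"dy":-0.006,"dz":0,"yaw":0},{"dx":0.0003,"dy":-0.006,"dz":0,"yaw":0}]'
```

```text
time: 8.6
position: [527.8, 53.4, 49.2]
ee_rot: [0.0, 0.693, 0.721, 0.0]
wrist_force: [-0.5, 7.7, 1.0]
finger_gap: 23.9
time: 8.85
position: [528.5, 45.0, 49.6]
ee_rot: [-0.0, 0.693, 0.721, 0.001]
wrist_force: [-0.1, 6.4, -0.5]
finger_gap: 23.8
time: 9.1
position: [529.1, 40.1, 49.8]
ee_rot: [-0.0, 0.692, 0.722, 0.002]
wrist_force: [0.2, 4.7, -0.4]
finger_gap: 23.5
```

```bash
python3 -m creep '[{"dx":0,"dy":0,"dz":0,"yaw":0},{"dx":0,"dy":0,"dz":0,"yaw":0},{"dx":0,"dy":0,"dz":0,"yaw":0},{"dx":0,"dy":0,"dz":0,"yaw":0},{"dx":0,"dy":0,"dz":0.03,"yaw":0},{"dx":0,"dy":0,"dz":0.06,"yaw":0},{"dx":0,"dy":0,"dz":0.08,"yaw":0},{"dx":0,"dy":0.04,"dz":0.08,"yaw":0},{"dx":-0.002,"dy":0.048,"dz":0.08,"yaw":0},{"dx":-0.002,"dy":0.048,"dz":0.08,"yaw":0},{"dx":-0.002,"dy":0.048,"dz":0.08,"yaw":0}]' 0.7
python3 - <<'E'
from h import *
for n,(x0,x1,y0,y1) in (('top',(210,350,150,250)),('side',(200,350,130,250))):
    p,d=env.read_camera(n);np.savez(n+'4.npz',p=p,d=d);cv2.imwrite(f'pics/{n}4.png',cv2.resize(p[y0:y1,x0:x1],None,fx=5,fy=5,interpolation=0))
E
```

```text
time: 10.02
position: [526.7, 87.9, 129.5]
ee_rot: [-0.0, 0.692, 0.722, 0.002]
wrist_force: [-0.2, -1.2, -0.3]
finger_gap: 61.5
```

View pics/top4.png

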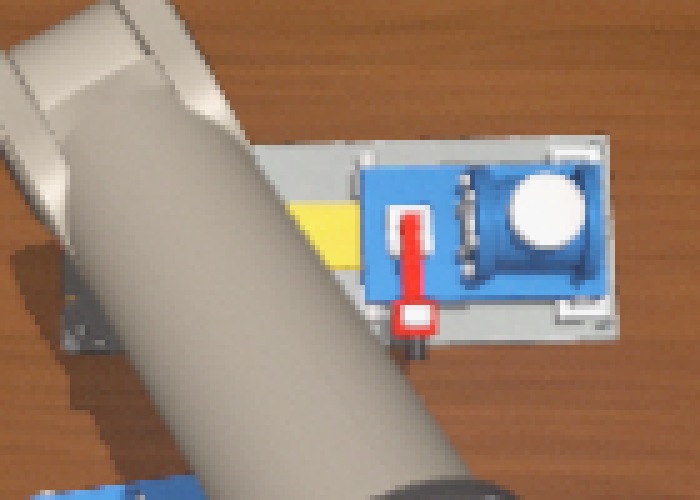

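View pics/side4.png

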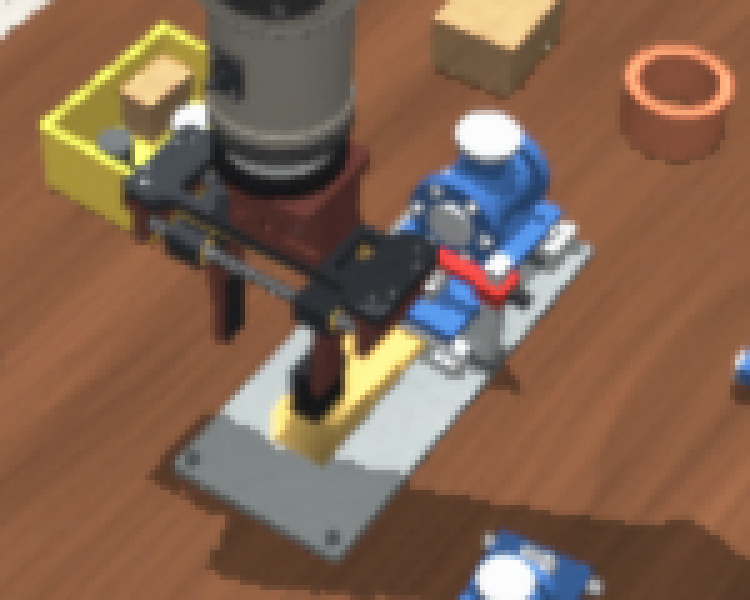

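```bash
python3 - <<'E'
from h import *
f=lambda a:np.array(a)/5+[200,130]-.5
q=f([[320,464],[273,440],[322,428],[272,407]]);print(ray('side',*q.T,np.array([10,10,41,41])))
f=lambda a:np.array(a)/5+[210,150]-.5
q=f([[340,202],[340,269]]);print(ray('top',*q.T,25))
E
python3 -m creep '[{"dx":0.001,"dy":0,"dz":0,"yaw":0},{"dx":0.001,"dy":0,"dz":0,"yaw":0},{"dx":0.001,"dy":0,"dz":0,"yaw":0},{"dx":0.001,"dy":0,"dz":0,"yaw":0},{"dx":0.001,"dy":0,"dz":0,"yaw":0},{"dx":0.001,"dy":0,"dz":0,"yaw":0},{"dx":0.001,"dy":0,"dz":0,"yaw":0},{"dx":0.001,"dy":0,"dz":0,"yaw":0}]' 0 20
```

```text
[[511.34903535  60.46269654  10.        ]
 [547.79321432  63.44326055  10.        ]
 [513.97395139  55.80952442  41.        ]
 [550.04735595  61.69245391  41.        ]]
[[553.60040624 -40.95313853  25.        ]
 [511.48454717 -41.14692352  25.        ]]
time: 10.78
position: [527.8, 86.5, 129.2]
ee_rot: [-0.0, 0.693, 0.721, 0.002]
wrist_force: [-0.4, -0.9, 0.6]
finger_gap: 11.3
```

```bash
python3 -m creep '[{"dx":0.0025,"dy":0.001,"dz":-0.03,"yaw":0},{"dx":0.0025,"dy":0.001,"dz":-0.06,"yaw":0},{"dx":0.0025,"dy":0.001,"dz":-0.09,"yaw":0},{"dx":0.0025,"dy":0.001,"dz":-0.1,"yaw":0},{"dx":0.0025,"dy":0.001,"dz":-0.105,"yaw":0},{"dx":0.0025,"dy":0.001,"dz":-0.105,"yaw":0},{"dx":0.0025,"dy":0.001,"dz":-0.105,"yaw":0}]' 0 20
python3 - <<'E'
from h import *
print(env.get_obs()['wrist_force'])
n='side';x0,x1,y0,y1=200,350,130,250
p,d=env.read_camera(n);cv2.imwrite(f'pics/{n}5.png',cv2.resize(p[y0:y1,x0:x1],None,fx=5,fy=5,interpolation=0))
E
```

```text
time: 11.37
position: [531.2, 87.9, 25.3]
ee_rot: [-0.0, 0.693, 0.721, 0.002]
wrist_force: [0.3, 0.6, 0.7]
finger_gap: 0.3
[0.29936317 0.57589631 0.68025824]
```

View pics/side5.png

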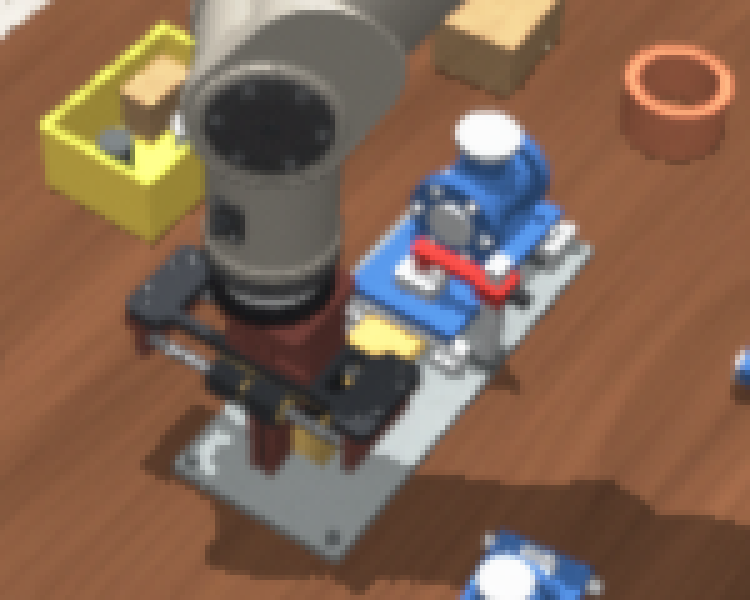

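```bash
python3 -m creep '[{"dx":0.0001,"dy":-0.004,"dz":0,"yaw":0},{"dx":0.0003,"dy":-0.008,"dz":0,"yaw":0},{"dx":0.0004,"dy":-0.012,"dz":0,"yaw":0},{"dx":0.0004,"dy":-0.013,"dz":0,"yaw":0},{"dx":0.0005,"dy":-0.014,"dz":0,"yaw":0}]'; python3 -m creep '[{"dx":0,"dy":-0.001,"dz":0,"yaw":0},{"dx":0,"dy":-0.002,"dz":0,"yaw":0},{"dx":0.0001,"dy":-0.003,"dz":0,"yaw":0}]'; python3 -m creep '[{"dx":0,"dy":-0.001,"dz":0,"yaw":0},{"dx":0,"dy":-0.002,"dz":0,"yaw":0},{"dx":0.0001,"dy":-0.003,"dz":0,"yaw":0}]';python3 -m creep '[{"dx":0,"dy":-0.001,"dz":0,"yaw":0},{"dx":0,"dy":-0.002,"dz":0,"yaw":0},{"dx":0.0001,"dy":-0.003,"dz":0,"yaw":0}]'
```

```text
time: 11.83
position: [532.6, 74.5, 26.3]
ee_rot: [0.0, 0.693, 0.721, 0.004]
wrist_force: [-1.3, 4.5, 3.1]
finger_gap: 0.3
time: 12.08
position: [532.8, 73.3, 26.4]
ee_rot: [-0.0, 0.692, 0.722, 0.005]
wrist_force: [-0.1, 6.5, 0.2]
finger_gap: 0.6
time: 12.33
position: [532.9, 71.9, 26.4]
ee_rot: [-0.001, 0.692, 0.722, 0.005]
wrist_force: [-0.4, 5.3, -0.8]
finger_gap: 0.6
time: 12.58
position: [533.0, 70.3, 26.4]
ee_rot: [-0.001, 0.691, 0.722, 0.006]
wrist_force: [-0.5, 7.0, -0.6]
finger_gap: 0.4
```

```bash
python3 -m creep '[{"dx":-0.0003,"dy":-0.0015,"dz":0,"yaw":0},{"dx":-0.0005,"dy":-0.003,"dz":0,"yaw":0},{"dx":-0.0005,"dy":-0.0045,"dz":0,"yaw":0},{"dx":-0.0005,"dy":-0.006,"dz":0,"yaw":0}]';python3 -m creep '[{"dx":0,"dy":-0.0015,"dz":0,"yaw":0},{"dx":0,"dy":-0.003,"dz":0,"yaw":0},{"dx":0,"dy":-0.0045,"dz":0,"yaw":0},{"dx":0,"dy":-0.006,"dz":0,"yaw":0}]'
python3 - <<'E'
from h import *
print(env.get_obs()['wrist_force'])
for n,(x0,x1,y0,y1) in (('top',(210,350,150,250)),('side',(200,350,130,250))):
    p,d=env.read_camera(n);cv2.imwrite(f'pics/{n}6.png',cv2.resize(p[y0:y1,x0:x1],None,fx=5,fy=5,interpolation=0))
E
```

```text
time: 12.92
position: [532.5, 65.6, 26.5]
ee_rot: [-0.002, 0.691, 0.723, 0.007]
wrist_force: [0.4, 5.7, -1.3]
finger_gap: 1.0
time: 13.25
position: [532.5, 61.0, 26.5]
ee_rot: [-0.002, 0.691, 0.723, 0.008]
wrist_force: [-0.3, 5.5, -0.3]
finger_gap: 0.2
[-0.27718916  5.51857035 -0.31369938]
```

View pics/side6.png

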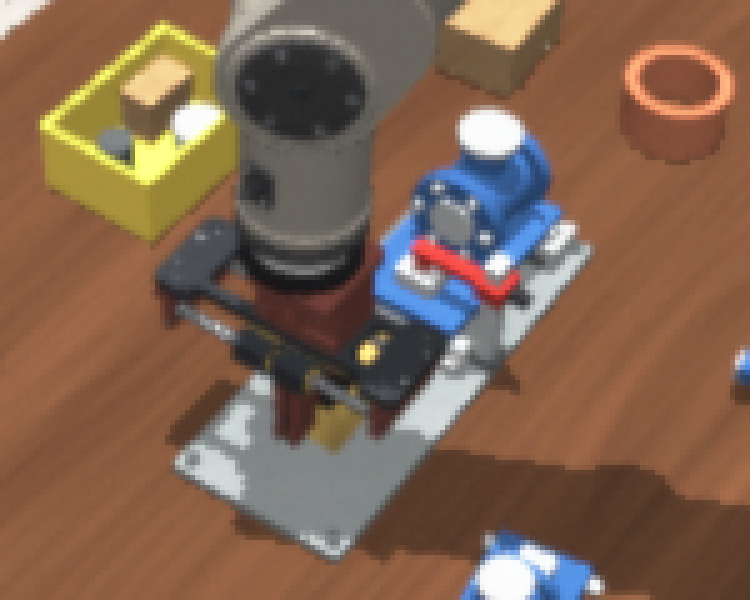

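View pics/top6.png

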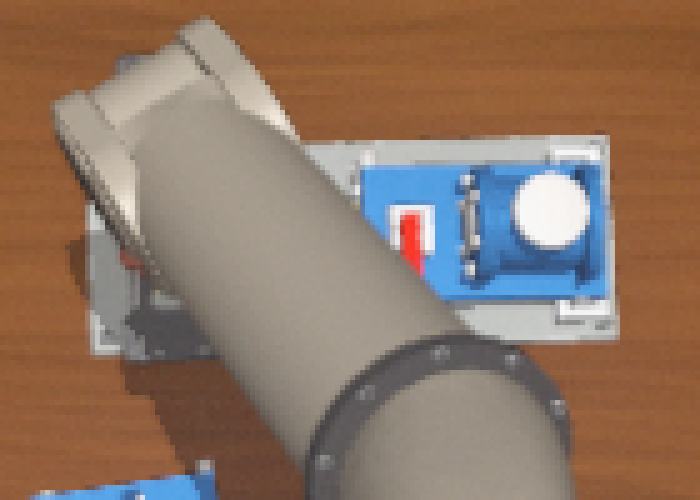

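```bash
python3 -c "
from h import *
print((proj('side',[[532.5,61,26.5],[519,61,26.5],[546,61,26.5]])-[200,130]+.5)*5)"
python3 -m creep '[{"dx":-0.0003,"dy":-0.0015,"dz":0,"yaw":0},{"dx":-0.0003,"dy":-0.003,"dz":0,"yaw":0},{"dx":-0.0003,"dy":-0.0045,"dz":0,"yaw":0},{"dx":-0.0003,"dy":-0.006,"dz":0,"yaw":0}]';python3 -m creep '[{"dx":0,"dy":-0.001,"dz":0,"yaw":0},{"dx":0,"dy":-0.002,"dz":0,"yaw":0},{"dx":0,"dy":-0.003,"dz":0,"yaw":0},{"dx":0,"dy":-0.004,"dz":0,"yaw":0}]'
```

```text
[[293.96318152 433.23593521]
 [310.54326889 443.22522756]
 [277.51403603 423.32553367]]
time: 13.68
position: [532.2, 55.9, 26.5]
ee_rot: [-0.002, 0.69, 0.724, 0.008]
wrist_force: [0.6, 7.0, -0.3]
finger_gap: 0.2
time: 14.02
position: [532.3, 53.2, 26.5]
ee_rot: [-0.003, 0.69, 0.724, 0.009]
wrist_force: [-0.1, 5.4, -0.7]
finger_gap: 0.6
```

Run:
```python
from h import *
f=lambda a:np.array(a)/5+[200,130]-.5
q=f([[334,453],[335,420]]);print(ray('side',*q.T,np.array([10,41])))
n='side';x0,x1,y0,y1=240,300,180,230
p,d=env.read_camera(n);cv2.imwrite(f'pics/{n}7.png',cv2.resize(p[y0:y1,x0:x1],None,fx=12,fy=12,interpolation=0))
print(env.get_obs()['position'])
```

```text
[[509.51646246  47.57780581  10.        ]
 [511.27945622  45.39340075  41.        ]]
[532.27552739  52.90227389  26.4937621 ]
```

View pics/side7.png

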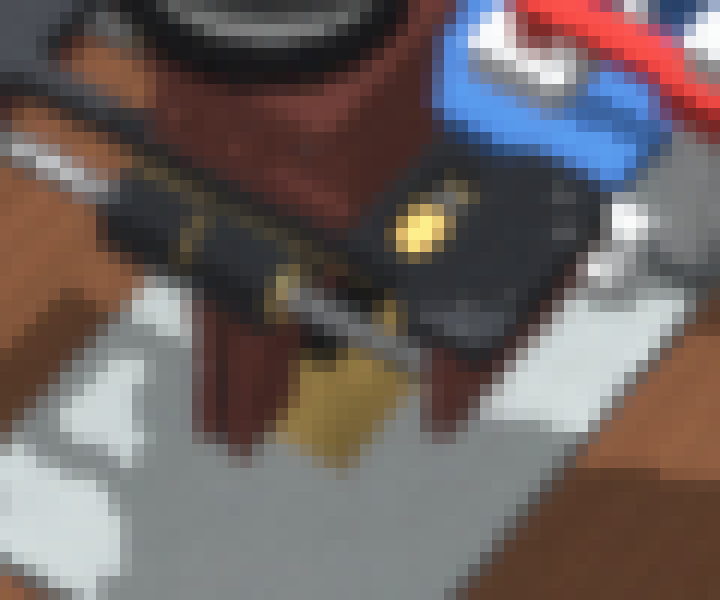

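```bash
for i in 1; do python3 -m creep '[{"dx":-0.0005,"dy":-0.0015,"dz":0,"yaw":0},{"dx":-0.0005,"dy":-0.003,"dz":0,"yaw":0},{"dx":-0.0005,"dy":-0.004,"dz":0,"yaw":0}]';python3 -m creep '[{"dx":-0.0003,"dy":-0.0015,"dz":0,"yaw":0},{"dx":-0.0003,"dy":-0.003,"dz":0,"yaw":0},{"dx":-0.0003,"dy":-0.004,"dz":0,"yaw":0}]';python3 -m creep '[{"dx":-0.0003,"dy":-0.0015,"dz":0,"yaw":0},{"dx":-0.0003,"dy":-0.003,"dz":0,"yaw":0},{"dx":-0.0003,"dy":-0.004,"dz":0,"yaw":0}]'; done
```

```text
time: 14.32
position: [531.8, 50.1, 26.5]
ee_rot: [-0.003, 0.69, 0.724, 0.009]
wrist_force: [0.4, 6.7, 0.2]
finger_gap: 0.1
time: 14.57
position: [531.6, 47.2, 26.6]
ee_rot: [-0.003, 0.689, 0.724, 0.01]
wrist_force: [-0.0, 6.2, -0.7]
finger_gap: 0.5
time: 14.82
position: [531.3, 44.2, 26.6]
ee_rot: [-0.004, 0.689, 0.725, 0.01]
wrist_force: [0.5, 6.0, -0.5]
finger_gap: 0.1
```

```bash
python3 -m creep '[{"dx":-0.0002,"dy":-0.0015,"dz":0,"yaw":-0.3},{"dx":-0.0002,"dy":-0.003,"dz":0,"yaw":-0.3},{"dx":-0.0002,"dy":-0.004,"dz":0,"yaw":-0.3}]';python3 -m creep '[{"dx":0,"dy":-0.0015,"dz":0,"yaw":0},{"dx":0,"dy":-0.003,"dz":0,"yaw":0},{"dx":0,"dy":-0.004,"dz":0,"yaw":0}]';python3 -m creep '[{"dx":0,"dy":-0.0015,"dz":0,"yaw":0},{"dx":0,"dy":-0.003,"dz":0,"yaw":0},{"dx":0,"dy":-0.004,"dz":0,"yaw":0}]'
```

```text
time: 15.07
position: [531.1, 41.2, 26.6]
ee_rot: [-0.004, 0.69, 0.723, 0.011]
wrist_force: [0.6, 6.4, -0.4]
finger_gap: 0.6
time: 15.32
position: [531.2, 40.1, 26.6]
ee_rot: [-0.005, 0.69, 0.724, 0.013]
wrist_force: [-0.2, 12.4, -1.2]
finger_gap: 0.1
time: 15.57
position: [531.2, 39.8, 26.7]
ee_rot: [-0.006, 0.689, 0.725, 0.014]
wrist_force: [0.4, 13.2, -2.8]
finger_gap: 0.3
```

Run:
```python
from h import *
o=env.get_obs();print(o['wrist_force'],o['wrist_torque'],o['position'])
for n,(x0,x1,y0,y1) in (('top',(260,340,165,225)),('side',(255,335,140,215))):
    p,d=env.read_camera(n);cv2.imwrite(f'pics/{n}8.png',cv2.resize(p[y0:y1,x0:x1],None,fx=8,fy=8,interpolation=cv2.INTER_CUBIC))
print(env.get_obs()['wrist_force'])
```

```text
[ 0.38111104 13.2105311  -2.81265675] [ 2.97338282 -0.05504844  0.02545218] [531.24856571  39.82214218  26.71232679]
[ 0.54849897 12.32270692 -2.27868374]
```

View pics/side8.png

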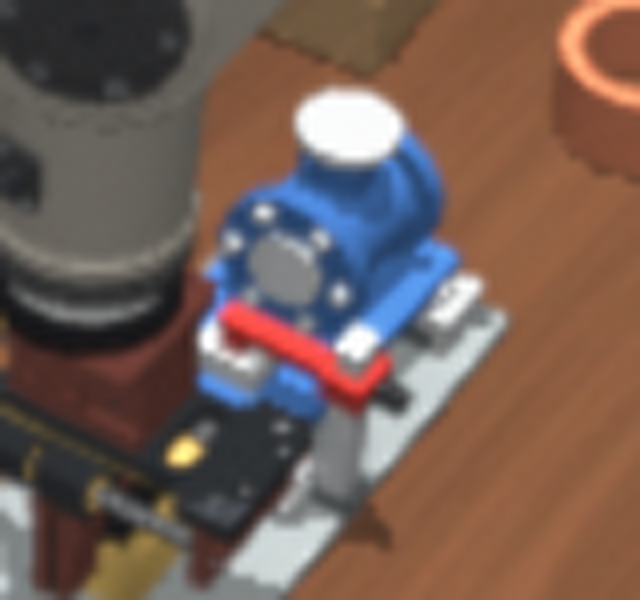

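View pics/top8.png

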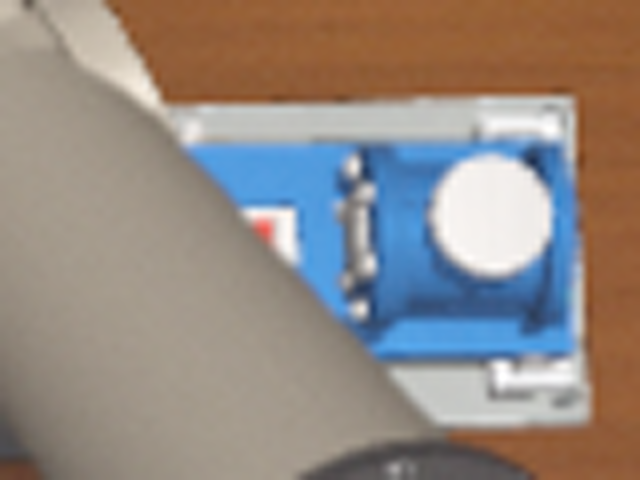

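```bash
python3 -m creep '[{"dx":0,"dy":-0.0015,"dz":0,"yaw":0},{"dx":0,"dy":-0.003,"dz":0,"yaw":0},{"dx":0,"dy":-0.0035,"dz":0,"yaw":0},{"dx":0,"dy":-0.0035,"dz":0,"yaw":0}]'
python3 - <<'E'
from h import *
f=np.load('side0.npz')
p,d=env.read_camera('side');np.savez('side9.npz',p=p,d=d)
print(env.get_obs()['wrist_force'],env.get_obs()['position'])
for P,D in((f['p'],f['d']),(p,d)):
    W=cloud('side',D); b=P.astype(int)
    red=(b[...,2]>150)&(b[...,1]<70)&(b[...,0]<80); red[:, :275]=0; red[:,310:]=0; red[:170]=0; red[215:]=0
    w=(b.min(2)>185)&(np.abs(W[...,0]-531)<15)&(np.abs(W[...,1]+82)<15)
    print('red z',np.percentile(W[red][:,2],[10,50,90]).round(1),red.sum(),'pad',w.sum(),np.percentile(W[w][:,2],[25,50,75]).round(1),W[w].mean(0).round(1))
E
```

```text
time: 16.0
position: [531.2, 39.8, 26.7]
ee_rot: [-0.007, 0.688, 0.726, 0.016]
wrist_force: [-0.2, 11.3, -1.3]
finger_gap: 0.4
[ 0.22397887 11.84130192 -1.21916114] [531.2388738   39.81824363  26.75768599]
red z [83.6 86.4 91.4] 24 pad 23 [57.5 58.7 59.7] [531.9 -75.3  58.8]
red z [81.8 87.5 89.6] 17 pad 10 [65.9 66.6 69.1] [534.1 -73.5  67.6]
```

```bash
python3 -m creep '[{"dx":0,"dy":-0.0015,"dz":0,"yaw":0},{"dx":0,"dy":-0.003,"dz":0,"yaw":0},{"dx":0,"dy":-0.0045,"dz":0,"yaw":0},{"dx":0,"dy":-0.005,"dz":0,"yaw":0}]'
```

```text
time: 16.38
position: [531.2, 39.5, 26.8]
ee_rot: [-0.009, 0.687, 0.727, 0.018]
wrist_force: [-0.4, 16.0, -2.6]
finger_gap: 0.5
```

Run:
```python
from h import *
o=env.get_obs();print(o['wrist_force'],o['wrist_torque'])
for n,fn in(('side','side0'),('top','top0'),('side','side9')):
    f=np.load(fn+'.npz');P,D=f['p'],f['d'];W=cloud(n,D);b=P.astype(int)
    red=(b[...,2]>110)&(b[...,1]<90)&(b[...,0]<90)&(b[...,2]>2*b[...,1])&(np.abs(W[...,1]+80)<20)&(W[...,0]>510)&(W[...,0]<560)&(W[...,2]<200)&(W[...,2]>40)
    v,u=np.where(red)
    print(fn)
    for a in sorted(zip(u,v)): print(a,W[a[1],a[0]].round(0),b[a[1],a[0]], end=';')
    print()
a=np.load('side0.npz')['p'];c=np.load('side9.npz')['p']
cv2.imwrite('pics/cmp.png',np.hstack([cv2.resize(x[150:200,270:310],None,fx=9,fy=9,interpolation=0) for x in(a,c)]))
```

```text
[-0.35430254 16.04834409 -2.55130377] [ 3.37123012 -0.02723923  0.03762271]
side0
(np.int64(283), np.int64(179)) [535. -77.  86.] [ 79  75 237];(np.int64(283), np.int64(180)) [532. -73.  86.] [ 60  58 182];(np.int64(283), np.int64(181)) [531. -72.  82.] [ 68  65 138];(np.int64(284), np.int64(178)) [534. -81.  88.] [ 82  81 242];(np.int64(284), np.int64(179)) [532. -78.  87.] [ 72  78 247];(np.int64(284), np.int64(180)) [529. -74.  87.] [ 62  67 233];(np.int64(284), np.int64(181)) [529. -75.  82.] [ 38  41 142];(np.int64(284), np.int64(182)) [529. -75.  77.] [ 39  40 119];(np.int64(285), np.int64(179)) [530. -81.  86.] [ 77  82 247];(np.int64(285), np.int64(180)) [527. -77.  87.] [ 67  73 243];(np.int64(285), np.int64(181)) [526. -75.  83.] [ 47  50 183];(np.int64(285), np.int64(182)) [524. -73.  82.] [ 38  41 122];(np.int64(286), np.int64(179)) [527. -84.  85.] [ 83  86 245];(np.int64(286), np.int64(180)) [525. -81.  84.] [ 71  77 247];(np.int64(286), np.int64(181)) [521. -75.  87.] [ 63  67 233];(np.int64(286), np.int64(182)) [520. -74.  83.] [ 65  66 151];(np.int64(287), np.int64(1
[... 3007 characters left out ...]
4.] [ 75  81 251];(np.int64(286), np.int64(181)) [522. -76.  85.] [ 65  71 239];(np.int64(286), np.int64(182)) [522. -76.  81.] [ 50  53 150];(np.int64(287), np.int64(180)) [521. -80.  87.] [ 79  83 250];(np.int64(287), np.int64(181)) [519. -77.  86.] [ 71  77 247];(np.int64(287), np.int64(182)) [519. -77.  81.] [ 54  57 187];(np.int64(288), np.int64(180)) [517. -81.  89.] [ 85  84 249];(np.int64(288), np.int64(181)) [516. -79.  87.] [ 73  79 249];(np.int64(288), np.int64(182)) [514. -76.  85.] [ 60  65 224];(np.int64(288), np.int64(183)) [512. -74.  83.] [ 58  60 145];(np.int64(289), np.int64(181)) [512. -79.  89.] [ 77  80 249];(np.int64(290), np.int64(181)) [511. -84.  86.] [ 83  82 248];
```

View pics/cmp.png

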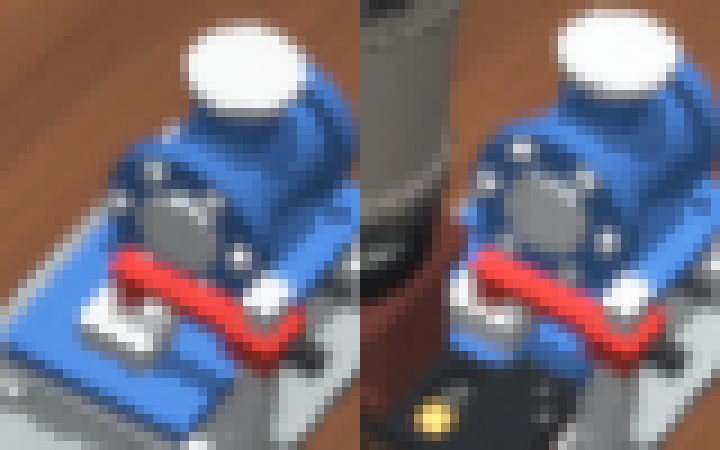

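```bash
python3 -m creep '[{"dx":0,"dy":0.004,"dz":0,"yaw":0},{"dx":0,"dy":0.012,"dz":0,"yaw":0},{"dx":0,"dy":0.03,"dz":0,"yaw":0},{"dx":0,"dy":0.05,"dz":0.0,"yaw":0},{"dx":0,"dy":0.07,"dz":0.03,"yaw":0},{"dx":0,"dy":0.1,"dz":0.06,"yaw":0},{"dx":0,"dy":0.14,"dz":0.1,"yaw":0},{"dx":0,"dy":0.18,"dz":0.14,"yaw":0},{"dx":0,"dy":0.22,"dz":0.15,"yaw":0},{"dx":-0.02,"dy":0.26,"dz":0.15,"yaw":0},{"dx":-0.03,"dy":0.29,"dz":0.15,"yaw":0},{"dx":-0.03,"dy":0.29,"dz":0.15,"yaw":0}]'
python3 - <<'E'
from h import *
a=np.load('side0.npz')['p']
for n in('top','side'):
    p,d=env.read_camera(n);np.savez(n+'10.npz',p=p,d=d); x0,x1,y0,y1=(210,350,150,250) if n=='top' else (200,350,130,250)
    cv2.imwrite(f'pics/{n}10.png',cv2.resize(p[y0:y1,x0:x1],None,fx=5,fy=5,interpolation=0))
cv2.imwrite('pics/cmp10.png',np.hstack([cv2.resize(x[150:200,270:310],None,fx=9,fy=9,interpolation=0) for x in(a,p)]))
E
```

```text
time: 17.38
position: [498.9, 335.2, 178.4]
ee_rot: [-0.009, 0.685, 0.728, 0.02]
wrist_force: [0.3, 0.3, 0.3]
finger_gap: 0.7
```

View pics/top10.png

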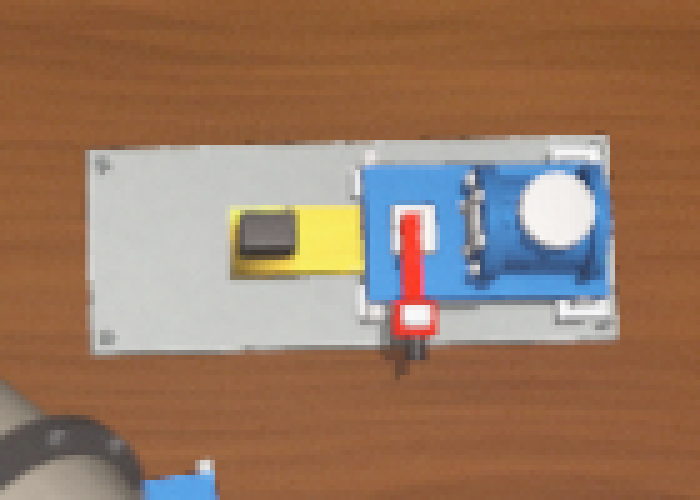

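View pics/side10.png

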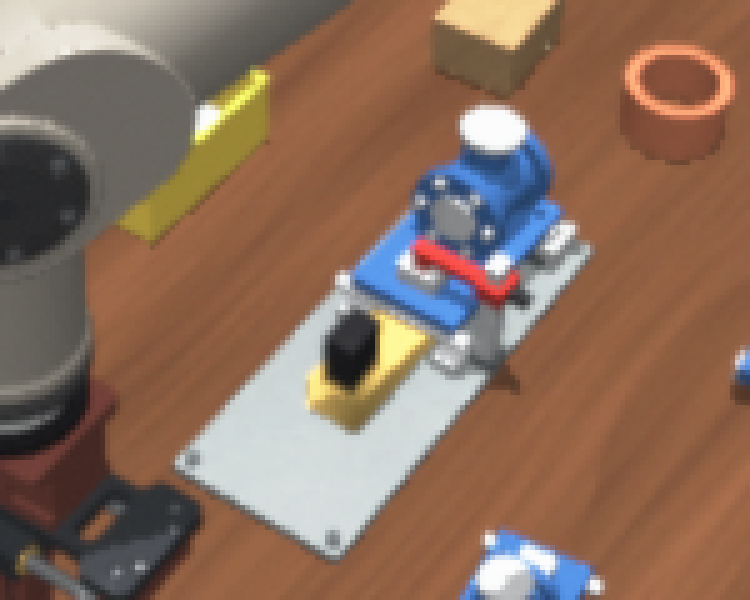

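View pics/cmp10.png

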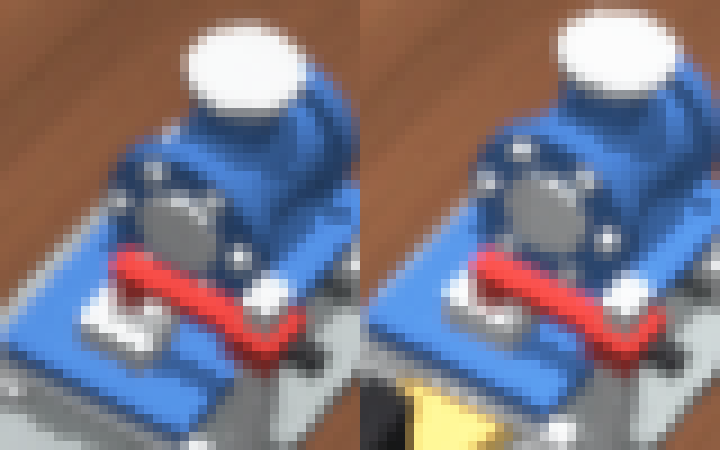

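Run:
```python
from h import *
f=lambda a:np.array(a)/5+[210,150]-.5
q=f([[238,211],[296,211],[238,255],[296,255]]);g=ray('top',*q.T,83);print(g.mean(0))
s=lambda a:np.array(a)/5+[200,130]-.5
q=s([[353,432],[306,408]]);print('heel side z10',ray('side',*q.T,10))
q=f([[360,206],[360,274]]);print('wedge at foot',ray('top',*q.T,30).mean(0))
d=np.array([.042,-.999]);O=np.array([530.5,-59.5])
x=(g.mean(0)[:2]-O)@d; print('origin fx',x,'tip',x+150)
for n in('top','side'):
  a=np.load(n+'0.npz')['p'];b=np.load(n+'10.npz')['p']
  df=(np.abs(a.astype(int)-b).sum(2)>90).astype(np.uint8)
  k,l,st,ce=cv2.connectedComponentsWithStats(df)
  print(n,[(st[i].tolist()) for i in range(1,k) if st[i,4]>12])
```

```text
[525.27480826   5.45587303  83.        ]
heel side z10 [[510.01894573  25.76970656  10.        ]
 [546.95182074  28.45848842  10.        ]]
wedge at foot [529.15900753 -53.23162836  30.        ]
origin fx -65.11037521397974 tip 84.88962478602026
top [[87, 151, 392, 233, 18409], [299, 182, 8, 26, 119], [256, 184, 28, 27, 427], [310, 184, 10, 16, 72], [320, 184, 9, 19, 69], [329, 186, 4, 20, 34], [287, 191, 3, 11, 24], [294, 191, 4, 10, 13], [488, 309, 10, 3, 19], [479, 314, 33, 44, 923]]
side [[170, 0, 274, 201, 10243], [457, 0, 13, 21, 113], [483, 0, 29, 51, 792], [463, 17, 8, 20, 112], [405, 27, 19, 17, 85], [500, 36, 10, 9, 64], [429, 39, 37, 20, 319], [389, 40, 34, 25, 267], [410, 45, 29, 16, 210], [417, 44, 90, 233, 7390], [440, 55, 24, 16, 180], [404, 62, 51, 59, 1488], [475, 72, 37, 141, 2347], [413, 142, 24, 19, 179], [283, 150, 27, 25, 212], [261, 180, 35, 37, 623], [182, 194, 32, 15, 106], [166, 201, 74, 57, 1635], [297, 244, 10, 7, 46], [293, 253, 10, 6, 23], [286, 257, 116, 43, 2458], [177, 266, 119, 49, 2536], [396, 306, 2, 7, 13], [399, 313, 33, 14, 83], [434, 317, 15, 13, 57]]
```

Run:
```python
from bench import env
o=env.get_obs();print(o['time'],o['wrist_force']);print(env.close_job())
```

```text
17.4833 [-0.11497992  0.67337884 -0.19517259]
the job is handed in; nothing more can be done
None
```

The wedge is in place under the pump's front foot and, by the push force, the pad is bearing on the red finger. The job was handed in at 17.5 s with the arm clear and touching nothing.

I gripped the larger wedge by its black block, laid it on the bed in line with the middle of the foot and slid it in until the pump was rising. I then let go and finished by pushing the heel with the shut fingers.

**Push force:** it stayed steady at about 6 N while the pump rose, then climbed to 16 N. That puts roughly 10 N on the finger, under the 15 N limit.

**Last checks after withdrawing:**
- **Position:** the thin end is about 85 mm past the foot, inside the expected 75–122 mm. The wedge is centred to within 1–2 mm and clear of both rests.
- **Height:** the pad rose about 8 mm and appears in the side view to sit right at the finger's tip.
- **Surroundings:** I saw no sign of disturbance, though in the last side view the arm hid part of the yellow bin.

**What disagreed:** the force climbed faster than the stated 2 N per mm, at roughly 5 N per mm of measured travel. The tool was tilting by about 2° at the time, so the travel reading is less certain. I could not directly measure the load left on the finger after letting go.

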